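# Hang the test weight on the sprung balancer hook

### The job

Hang the steel test weight on the sprung hook of the balancer stand without touching the weight: grip the black knob, draw the hook down, swing it under the weight's bail, and let the hook up gently so that it catches the bail and lifts the weight off the worktop. Keep hold of the knob until the weight's pull and the spring's pull balance in your hand, and only then let go, so that hook and weight neither shoot up nor drop but stay hanging still. Do not press hard with the hook, and leave the other things where they are.

Things in the scene. Friction and masses are not known exactly. Their poses are not given: they have to be found in the camera images.
- pivot_axis (a point): Centre of the underside of the balancer stand's round grey foot (112 mm across, fixed on the worktop). Its z axis is the axis about which the aluminium mast (332 mm tall) swivels. At swing = 0 the stand's arm points along this frame's -x, roughly towards the robot.
- swing (a joint): Swivel angle of mast and arm, rad, -0.9 to 0.9; 0 = arm along the foot's -x; growing values move the arm's end towards the foot's +y (clockwise from above). Light friction (about 0.5 N at the knob), stays where left. Knob and hook lie 150 mm from the axis: at swing a they are at (-150 cos a, +150 sin a) mm in the foot's frame.
- pull (a joint): How far the sprung carriage with arm, knob and hook is drawn down the mast, m: 0 = fully up (rest), 0.165 = lower stop. The spring pulls it up with about 3.3 N at 0, growing by 55 N/m (about 11 N at 0.145), with some 0.1 N of friction; the carriage's own weight is already allowed for.
- hook_arm: The sprung part: aluminium arm (14 mm square) reaching out from the mast, with the black knob on top of its outer end and the steel hook under it. Origin on the mast's axis at worktop height when fully up; the arm points along its -x, z up.
- knob_grip (a point): Point on the axis of the upright black knob on the arm's outer end, to be gripped from above: a straight cylinder 24 mm in diameter and 52 mm tall with a rounded top, on a 30 mm disc at its foot. The point lies 25 mm above the knob's foot and 27 mm below its top. Frame: x along the arm (arm points to -x, outward), z up.
- hook_bowl (a point): Lowest point of the hook wire's centre line, 80 mm straight below knob_grip. The hook is a J of 6 mm wire in its frame's y-z plane: shank at y = -9 mm, open tip at y = +9 mm, rising to 12 mm above this point; it opens towards +y, the way of growing swing. Wire underside 3 mm below this point, seat 3 mm above; 12 mm clear between shank and tip.
- bail_top (a point): Apex of the bail's wire centre line, 68 mm above the weight's underside. The bail is a rigid arch of 5 mm wire in its frame's x-z plane, legs at x = -18 and +18 mm; 29.5 mm clear from the weight's top face to the apex. Its x lies within about 0.35 rad of the arm's direction at the weight, so the hook passes through sideways. Resting in the hook it is 5.5 mm above hook_bowl.
- weight_center (a point): Centre of the test weight's round steel body (52 mm diameter, 36 mm tall), 18 mm above its underside; it stands loose on the hook's swivel circle (within 7 mm), on the +swing side of the hook. Mass unknown, 0.41 to 0.94 kg: the height where the spring balances it (lifted some 25 to 120 mm) must be felt at the knob.
- test_weight: The test weight itself, a steel cylinder with a wire bail; origin at the centre of its underside, z up.
- timer: Bystander: small white kitchen timer, 58 x 68 x 19 mm, origin at the centre of its underside.
- petri_dish: Bystander: glass petri dish, 67 mm across, 18 mm tall, origin at the centre of its underside.
- conical_flask: Bystander: glass conical flask, 65 mm across, 108 mm tall, origin at the centre of its underside.
- weighing_jar: Bystander: glass weighing jar with lid, 43 mm across, 80 mm tall, origin at the centre of its underside.

How it is judged:
By the outcome, as a careful person would: the job done as asked, in the order asked, and still so for the second after the job is handed in, with the robot touching nothing.
It also fails if it takes over 54 s, if anything falls off the work surface, if the arm or the gripper's body presses on something with over 40 N, if the wrist force passes 120 N, or if a joint passes its speed limit or range.

### The arm

A 7-joint arm with a two-finger parallel gripper is mounted at the origin on a cart in front of the work surface, level with it; the furniture and walls round the work are solid. World frame = base frame: x ahead of the robot, y to its left, z up, the work surface at z = 0. Lengths are in m, angles in rad, forces in N, time in s.
With the tool pointing down it reaches from about 0.35 to 0.9 m from the base axis. Payload 7.2 kg.
Tool frame: the origin (TCP) lies between the finger pads; the fingertips stand arm.tcp_to_tips ahead of it and the grasp point (between the pads) lies 8 mm behind it (arm.tcp_to_tips is the distance from the TCP to the fingertips, in m); z points along the fingers, y is the direction in which the jaws open and shut (so a half turn about z gives the same grasp; the last joint's range is limited). The gripper opens to 85 mm and grips with 20 to 120 N. Pads are 22 mm wide; open, the fingers measure 114 mm over their backs; the gripper's body (76 mm by 85 mm) begins 54 mm behind the grasp point. The pads swing forward as they close: fully open they stand 13 mm farther back than shut.
Start: joints at [-1.288, 0.411, -0.013, 1.596, 0.006, 1.134, -0.082], TCP at [0.215, 0.587, 0.242] pointing down, gripper open.
Joint ranges: [-2.95, 2.95], [-0.29, 1.99], [-1.47, 1.44], [0.14, 2.54], [-1.03, 4.17], [0.13, 1.85], [-2.86, 2.86]. Speed limits (rad/s): [2.39, 2.39, 3.01, 3.01, 3.14, 3.14, 3.14].

### API

Orientations are given as a unit quaternion [x, y, z, w].
In Python, from workcell import readout, eyes, order, arm gives the robot as it stands. The module is installed in compiled form; this text tells all that it offers.
- The arm moves only by the tool servo_tool, never from a script. Its argument "motion" is a list of rows, each a list of 2 entries, a list of its own where there are three numbers: the shift along the tool's x, y, z in mm, then the turn about the tool's z in rad. In form: [[[dx, dy, dz], spin], ...]. A call has 1 to 12 rows; each row shifts and turns the pose as measured when the row begins, along the tool's axes as they then stand; what a row does not reach is not made up. A row lasts 1/8 s, in which the tool goes at most 62.5 mm and 10.7 degrees, less where a joint would pass 70% of its speed; a pose out of reach is approached as far as the arm can. A call is refused whole if a number of a shift passes 62.5 or a number of a turn 0.188, either way. A call with a gripper value outside its range is refused whole. "fingers" is the closure, from -1 (fully open) to 1 (shut), so that 0 is half open, set as the call begins (left out, the last holds). The fingers move at their own pace and stop on an object; "force" is the grip in N (left out, the last holds). Time passes only in rows, so rows that do not move let the fingers close. It gives the time, the measured TCP pose, the force and the opening at its end, in the units of the state.
- readout.get_state(): the state, without advancing time (a new reading comes with each control period).
- eyes.read_camera(name): name is "side" or "top" or "wrist"; returns (picture, depth): 480x640x3 uint8, red, green, blue; 480x640 float32, m along the optical axis (not along the pixel's ray), 0 where there is no reading.
- eyes.camera_info(name): a dict with "fx", "fy", "cx", "cy" (pixels), "dist_coeffs" ([k1, k2, p1, p2, k3] as OpenCV has them; the pictures are not rectified), "extrinsics" (4x4, takes a point from world to camera coordinates). Camera axes: x right, y up, looking along -z (the intrinsics and any distortion apply to the point x, -y, -z); pixel columns grow to the right and rows downward; lengths in m; the calibration is good to about 2 mm. A picture is of the moment at which its call begins: read the wrist's pose just before it. camera_info takes no time and is no camera call; for the wrist camera it gives the pose at the moment of the call.
- order.hand_in(): hands the job in, once; it reports no verdict.
The state is a dict: "clock": time; "joints": joint angles; "joint_velocities": joint speeds; "joint_efforts": joint torques, N m; "position": TCP position; "eef_rot": TCP orientation; "ft_force": force on the tool from outside, world axes, zero at the start; "moment": the same for the moment, N m; "gripper_width": finger opening in m.
Only numpy, scipy, OpenCV 4.12 (cv2) and the standard library are available. Lean on these libraries where they do the work, as an engineer would, in place of code of your own. Each camera call takes 0.05 s, during which the arm holds its last target. There are 200 camera calls.

## Working session

There is one attempt and no reset: what is moved stays moved. The work goes in short steps, Python scripts to look and compute and a tool call to move; the robot and the scene stay as the last step left them, time stands still between calls to the robot, and variables do not carry over. Pictures are saved under pics/ and viewed, about 8 in all and at most 12, crops included, and the job is handed in when it is done.

Besides the shell and the picture viewer there is one more tool, called after ">>>" as name([rows], argument=value, ...), one row to a line, values as JSON. servo_tool: Moves the arm, as the interface text tells. Its arguments: {"type":"object","properties":{"motion":{"type":"array","items":{"type":"array"}},"fingers":{"type":"number"},"force":{"type":"number"}},"required":["motion"]}

```bash
mkdir -p pics; cat > h.py <<'E'
import numpy as np, cv2
from workcell import readout, eyes, order, arm
def cam(n):
    i=eyes.camera_info(n); p,d=eyes.read_camera(n)
    K=np.array([[i['fx'],0,i['cx']],[0,i['fy'],i['cy']],[0,0,1.]])
    return p,d,K,np.array(i['dist_coeffs'],float),np.array(i['extrinsics'])
def pts(uv,z,K,D,E):
    """pixels + depth -> world"""
    n=cv2.undistortPoints(np.array(uv,float).reshape(-1,1,2),K,D).reshape(-1,2)
    z=np.asarray(z).reshape(-1)
    c=np.c_[n[:,0]*z,-n[:,1]*z,-z]
    return (c-E[:3,3])@E[:3,:3]
def ray(uv,K,D,E):
    o=-E[:3,:3].T@E[:3,3]; return o,pts(uv,np.ones(len(np.reshape(uv,(-1,2)))),K,D,E)-o
def plane(uv,h,K,D,E):
    o,r=ray(uv,K,D,E); return o+r*((h-o[2])/r[:,2])[:,None]
def proj(P,K,D,E):
    c=np.atleast_2d(P)@E[:3,:3].T+E[:3,3]
    c=c*[1,-1,-1]
    return cv2.projectPoints(c,np.zeros(3),np.zeros(3),K,D)[0].reshape(-1,2)
E
python3 - <<'E'
from h import *
s=readout.get_state(); print({k:np.round(v,3) for k,v in s.items()}); print(arm.tcp_to_tips)
for n in ("side","top"):
    p,d,K,D,E=cam(n); cv2.imwrite(f"pics/{n}0.png",p[:,:,::-1]); np.savez(f"{n}0",p=p,d=d,K=K,D=D,E=E)
    print(n,K[0,0],D,-E[:3,:3].T@E[:3,3],(d>0).mean())
E
```

```text
{'clock': np.float64(0.0), 'joints': array([-1.288,  0.412, -0.013,  1.597,  0.006,  1.134, -0.082]), 'joint_velocities': array([ 0.001,  0.002, -0.001, -0.002, -0.   , -0.   , -0.001]), 'joint_efforts': array([-1.0000e-03, -6.0062e+01,  6.8100e-01, -2.9940e+01,  1.4000e-02,
        1.1000e-02, -0.0000e+00]), 'position': array([0.215, 0.586, 0.241]), 'eef_rot': array([ 0.174,  0.985, -0.001, -0.   ]), 'ft_force': array([ 0.664,  0.266, -0.087]), 'moment': array([-0.001, -0.045, -0.028]), 'gripper_width': np.float64(0.085)}
0.011
side 563.8412010463502 [0.02983353 0.         0.         0.         0.        ] [0.43842895 0.5939639  1.25903453] 0.9961197916666666
top 521.8141864044605 [-0.01507972  0.          0.          0.          0.        ] [ 0.42506733 -0.10828459  1.35331036] 0.9958561197916667
```

View pics/side0.png

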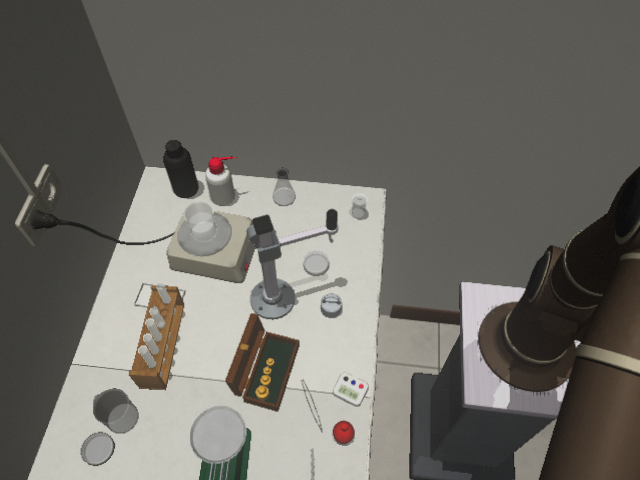

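View pics/top0.png

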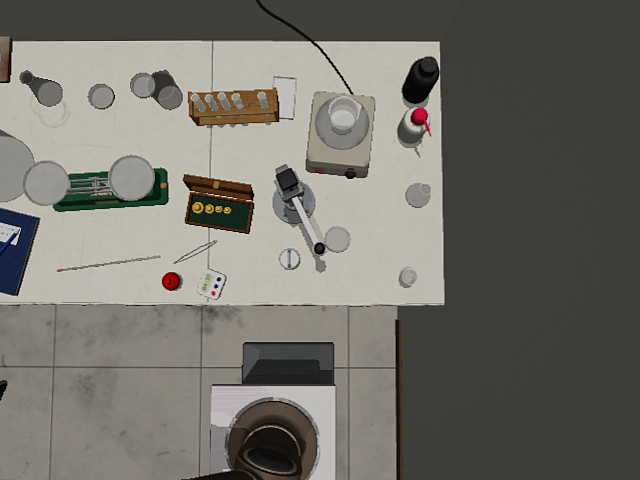

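```bash
python3 - <<'E'
from h import *
R={}
for n,(u0,v0,u1,v1) in {"top":(255,155,375,275),"side":(235,195,375,325)}.items():
    f=np.load(n+"0.npz"); p,d,K,D,E=[f[k] for k in "pdKDE"]
    uu,vv=np.meshgrid(np.arange(u0,u1),np.arange(v0,v1)); uv=np.c_[uu.ravel(),vv.ravel()]
    X=pts(uv,d[vv,uu],K,D,E); c=p[vv,uu].reshape(-1,3).astype(int)
    R[n]=(X,c)
    cv2.imwrite(f"pics/{n}c.png",cv2.resize(p[v0:v1,u0:u1,::-1],None,fx=5 if n=="top" else 4.5,fy=5 if n=="top" else 4.5,interpolation=cv2.INTER_CUBIC))
    br=c.max(1); z=X[:,2]
    print(n,"zmax",np.percentile(z,99.5))
    k=(br<60)&(z>.2); 
    # clusters by z layers
    H=np.full((v1-v0)*(u1-u0),0,np.uint8)
    for lo,hi,t in((.01,.06,'low'),(.06,.2,'mid'),(.2,.5,'high')):
        m=((z>lo)&(z<hi)).reshape(v1-v0,u1-u0).astype(np.uint8)
        N,L,S,C=cv2.connectedComponentsWithStats(m)
        for i in range(1,N):
            if S[i,4]>25:
                q=X[(L==i).ravel()]; print(t,S[i,4],np.round(q.min(0),3),np.round(q.max(0),3),"med",np.round(np.median(q,0),3), np.round(C[i]+[u0,v0],1))
E
python3 - <<'E'
import cv2,numpy as np
a=cv2.imread('pics/topc.png')
b=cv2.imread('pics/sidec.png')
a=cv2.resize(a,(400,400));b=cv2.resize(b,(400,int(400*b.shape[0]/b.shape[1])))
o=np.zeros((400,800,3),np.uint8);o[:,:400]=a;o[:b.shape[0],400:]=b
cv2.imwrite('pics/both.png',o)
E
```

```text
top zmax 0.3355974296409893
low 362 [ 0.675 -0.239  0.01 ] [ 0.732 -0.078  0.06 ] med [ 0.694 -0.156  0.042] [335.4 171.4]
low 29 [ 0.701 -0.15   0.048] [ 0.708 -0.105  0.06 ] med [ 0.704 -0.125  0.056] [324.  165.9]
low 268 [ 0.582 -0.102  0.01 ] [ 0.666 -0.064  0.041] med [ 0.623 -0.084  0.014] [306.8 200.4]
low 445 [ 0.566 -0.066  0.01 ] [0.652 0.007 0.056] med [ 0.597 -0.025  0.014] [284.4 209. ]
low 539 [ 0.491 -0.193  0.011] [ 0.556 -0.128  0.027] med [ 0.523 -0.161  0.018] [336.5 238.5]
low 302 [ 0.447 -0.062  0.015] [ 0.495 -0.014  0.059] med [ 0.471 -0.04   0.037] [288.6 258.5]
mid 884 [ 0.677 -0.239  0.06 ] [ 0.728 -0.082  0.088] med [ 0.711 -0.172  0.077] [340. 162.]
high 1239 [ 0.471 -0.127  0.227] [ 0.654 -0.019  0.337] med [ 0.6   -0.063  0.271] [296.  201.5]
side zmax 0.3349784696070056
low 171 [ 0.606 -0.376  0.01 ] [ 0.668 -0.338  0.044] med [ 0.634 -0.35   0.023] [283.8 198.5]
low 146 [ 0.408 -0.343  0.011] [ 0.445 -0.318  0.06 ] med [ 0.427 -0.326  0.033] [358.3 210.2]
low 309 [ 0.687 -0.188  0.01 ] [ 0.719 -0.078  0.06 ] med [ 0.696 -0.11   0.039] [244.9 265.2]
low 484 [ 0.491 -0.196  0.01 ] [ 0.557 -0.127  0.027] med [ 0.523 -0.16   0.019] [315.8 261.9]
low 1109 [ 0.565 -0.107  0.01 ] [0.675 0.006 0.059] med [ 0.613 -0.036  0.015] [272.6 299.4]
low 373 [ 0.447 -0.066  0.01 ] [ 0.497 -0.014  0.06 ] med [ 0.472 -0.032  0.036] [331.  305.2]
mid 151 [ 0.407 -0.357  0.06 ] [ 0.447 -0.319  0.083] med [ 0.426 -0.336  0.069] [359.6 199.6]
mid 676 [ 0.692 -0.246  0.06 ] [ 0.744 -0.086  0.089] med [ 0.712 -0.171  0.079] [241.1 239.1]
mid 406 [ 0.602 -0.056  0.06 ] [ 0.637 -0.031  0.199] med [ 0.615 -0.038  0.133] [269.9 276.8]
mid 30 [ 0.456 -0.045  0.061] [ 0.487 -0.036  0.074] med [ 0.472 -0.04   0.066] [331.4 296.4]
mid 138 [0.622 0.048 0.072] [0.65  0.081 0.126] med [0.637 0.057 0.116] [254.1 319.4]
high 1781 [ 0.47  -0.123  0.2  ] [ 0.656 -0.018  0.338] med [ 0.602 -0.049  0.27 ] [283.7 235.3]
```

View pics/both.png

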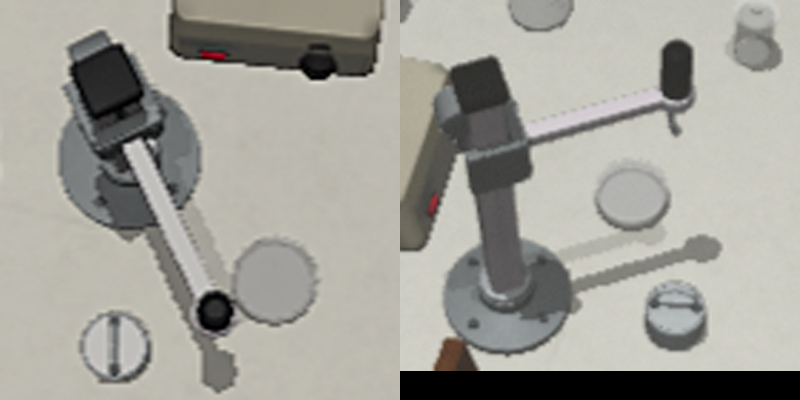

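```bash
python3 - <<'E'
from h import *
for n,(u0,v0,u1,v1) in {"top":(255,155,375,275),"side":(235,195,375,325)}.items():
    f=np.load(n+"0.npz"); p,d,K,D,E=[f[k] for k in "pdKDE"]
    uu,vv=np.meshgrid(np.arange(u0,u1),np.arange(v0,v1)); uv=np.c_[uu.ravel(),vv.ravel()]
    X=pts(uv,d[vv,uu],K,D,E); c=p[vv,uu].reshape(-1,3).astype(int); z=X[:,2]
    k=(c.max(1)<75)&(z>.22)&(X[:,0]<.53); q=X[k]
    print(n,"knob",k.sum(),q.min(0).round(4),q.max(0).round(4),np.percentile(q[:,2],[1,50,90,99]).round(4))
    t=q[q[:,2]>q[:,2].max()-.006]; print(" top",len(t),t.mean(0).round(4),"ctr",((t.min(0)+t.max(0))/2).round(4))
    a=(z>.2)&(X[:,0]<.57)&(X[:,0]>.5)&(c.min(1)>120); q=X[a]; print(" arm",a.sum(),np.percentile(q[:,2],[5,50,95]).round(4)); 
    l=np.polyfit(q[:,0],q[:,1],1); print(" armdir",np.arctan2(l[0],1).round(4), "y at .62",np.polyval(l,.62).round(4))
    # foot circle
    g=(np.hypot(X[:,0]-.62,X[:,1]+.05)<.07)&(z>.004)&(z<.03); q=X[g][:,:2].astype(np.float32)
    print(" foot",cv2.minEnclosingCircle(q), np.percentile(X[g][:,2],[10,50,90]).round(4))
    # weight: top face rim & bail
    w=(np.hypot(X[:,0]-.471,X[:,1]+.04)<.035)
    b=X[w&(z>.058)]; t=X[w&(z>.032)&(z<.04)]
    print(" wtop",len(t),cv2.minEnclosingCircle(t[:,:2].astype(np.float32)),np.median(t[:,2]).round(4))
    print(" bail",len(b),b.mean(0).round(4),b[:,2].max().round(4),b.min(0).round(4),b.max(0).round(4))
    if len(b)>5:
        m=b[:,:2]-b[:,:2].mean(0); v=np.linalg.svd(m)[2][0]; print("  baildir",np.arctan(v[1]/v[0]))
E
```

```text
top knob 113 [ 0.4251 -0.1248  0.2504] [ 0.4956 -0.1038  1.3533] [0.2507 0.3013 0.305  1.3533]
 top 8 [ 0.4251 -0.1083  1.3533] ctr [ 0.4251 -0.1083  1.3533]
 arm 231 [0.2474 0.2507 0.2537]
 armdir 0.4499 y at .62 -0.0481
 foot ((0.6198155283927917, -0.050037819892168045), 0.06925078481435776) [0.0066 0.0127 0.0176]
 wtop 245 ((0.47149527072906494, -0.03828855976462364), 0.025616923347115517) 0.0365
 bail 26 [ 0.4714 -0.0376  0.0653] 0.0715 [ 0.4567 -0.0391  0.0582] [ 0.4866 -0.0358  0.0715]
  baildir 0.005460718602646521
side knob 188 [ 0.4384 -0.1191  0.2525] [0.4948 0.594  1.259 ] [0.2533 0.2877 0.3039 1.259 ]
 top 3 [0.4384 0.594  1.259 ] ctr [0.4384 0.594  1.259 ]
 arm 212 [0.2461 0.2505 0.2546]
 armdir 0.4446 y at .62 -0.0495
 foot ((0.619939923286438, -0.050056714564561844), 0.06984474509954453) [0.0077 0.0136 0.0186]
 wtop 222 ((0.47338223457336426, -0.04090169817209244), 0.026993146166205406) 0.0367
 bail 32 [ 0.4721 -0.0402  0.066 ] 0.0742 [ 0.4559 -0.0454  0.0595] [ 0.4876 -0.0363  0.0742]
  baildir 0.029616195762858427
```

>>> servo_tool([
  [[0,0,-50],0],
  [[0,0,-50],0],
  [[-20,-25,-45],0],
  [[-41,-47,-10],0],
  [[-41,-47,0],0],
  [[-41,-47,0],0],
  [[-41,-47,0],0],
  [[-41,-47,0],0],
  [[-41,-47,0],0],
  [[-41,-47,0],0],
  [[-41,-47,0],0],
  [[-41,-47,0],0],
], fingers=-1, force=60)

```text
clock: 1.6
position: [0.425, 0.0303, 0.3998]
eef_rot: [0.171, 0.985, -0.003, -0.001]
ft_force: [0.4, 1.4, 1.2]
gripper_width: 0.0856
```

```bash
cat >> h.py <<'E'
from scipy.spatial.transform import Rotation as Ro
PIV=np.array([.620,-.049])
def delta(t,jaw=None):
    "tool-frame mm from the present TCP to world target t; spin to bring jaws to world angle jaw"
    s=readout.get_state(); R=Ro.from_quat(s['eef_rot']).as_matrix(); p=np.array(s['position'])
    j=np.arctan2(R[1,1],R[0,1]); 
    sp=None if jaw is None else -((jaw-j+np.pi/2)%np.pi-np.pi/2)
    print('t',round(float(s['clock']),2),'p',p.round(4),'jaw',j.round(3),'tilt',R[:,2].round(3),'F',np.round(s['ft_force'],2),'w',s['gripper_width'],'q',np.round(s['joints'],2))
    d=R.T@(np.array(t)-p)*1000; print(' d',d.round(1),'spin',sp); return d,sp
def kn(phi,r=.15): return PIV-r*np.array([np.cos(phi),np.sin(phi)])
E
python3 -c "
from h import *
delta([.4845,-.114,.36],1.75)"
```

```text
t 1.6 p [0.425  0.0303 0.3998] jaw 1.228 tilt [-0.003 -0.006 -1.   ] F [0.36 1.38 1.16] w 0.08556378309059874 q [-0.72 -0.08  0.5   1.81  0.05  1.41  1.  ]
 d [-104.5 -115.6   40.6] spin -0.5220786523078358
```

>>> servo_tool([
  [[-35,-39,0],0],
  [[-35,-39,0],0],
  [[-32,-35,0],0],
  [[0,0,20],-0.17],
  [[0,0,20],-0.17],
  [[0,0,0],-0.17],
  [[0,0,0],0],
])

```text
clock: 2.48
position: [0.4828, -0.1218, 0.3583]
eef_rot: [-0.086, 0.996, -0.004, -0.002]
ft_force: [-1.1, -0.2, -0.2]
gripper_width: 0.0854
```

```bash
python3 -c "
from h import *
delta([.4845,-.114,.36],1.75)
p,d,K,D,E=cam('wrist'); cv2.imwrite('pics/w1.png',p[:,:,::-1]); np.savez('w1',p=p,d=d,K=K,D=D,E=E)
uu,vv=np.meshgrid(np.arange(640),np.arange(480)); X=pts(np.c_[uu.ravel(),vv.ravel()],d.ravel(),K,D,E); c=p.reshape(-1,3).max(1)
k=(c<75)&(X[:,2]>.26)&(X[:,2]<.32)&(np.hypot(X[:,0]-.4845,X[:,1]+.114)<.04)
q=X[k]; print(k.sum(),q.min(0),q.max(0)); t=q[q[:,2]>.298]; print((t.min(0)+t.max(0))/2, t[:,2].max())
"
```

```text
t 2.48 p [ 0.4828 -0.1218  0.3583] jaw 1.742 tilt [-0.004 -0.008 -1.   ] F [-1.11 -0.24 -0.2 ] w 0.08536662119947146 q [-0.49  0.11  0.71  1.76 -0.06  1.31  1.97]
 d [-3.   7.4 -1.8] spin -0.007852958775035557
1150 [ 0.47077507 -0.12616334  0.26018733] [ 0.49242372 -0.10479294  0.30222493]
[ 0.48225901 -0.11477676  0.30013989] 0.3022249299513229
```

View pics/w1.png

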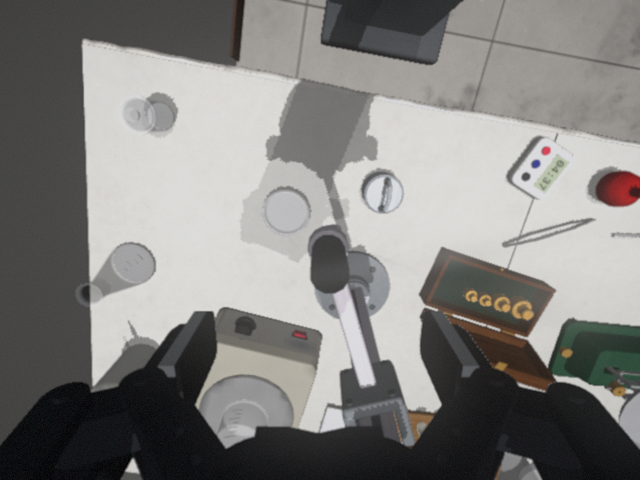

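>>> servo_tool([
  [[-2,7.5,0],0],
  [[0,0,0],0],
  [[0,0,30],0],
  [[0,0,25],0],
  [[0,0,22],0],
  [[0,0,9],0],
  [[0,0,0],0],
])

```text
clock: 3.4
position: [0.4847, -0.1127, 0.2717]
eef_rot: [-0.08, 0.997, -0.004, -0.0]
ft_force: [-0.8, 0.6, 0.5]
gripper_width: 0.0852
```

```bash
python3 -c "
from h import *
delta([.4835,-.1142,.272])"
```

```text
t 3.4 p [ 0.4847 -0.1127  0.2717] jaw 1.732 tilt [-0.    -0.007 -1.   ] F [-0.8   0.56  0.54] w 0.08517863156336529 q [-0.47  0.18  0.7   1.89 -0.12  1.11  2.  ]
 d [ 1.4 -1.3 -0.3] spin None
```

>>> servo_tool([
  [[1,-1,0],0],
  [[0,0,0],0],
  [[0,0,0],0],
  [[0,0,0],0],
  [[0,0,0],0],
  [[0,0,0],0],
  [[0,0,0],0],
  [[0,0,0],0],
], fingers=1, force=60)

```text
clock: 4.4
position: [0.4849, -0.1141, 0.274]
eef_rot: [-0.08, 0.997, -0.003, 0.001]
ft_force: [-1.0, 0.2, 0.3]
gripper_width: 0.0224
```

```bash
python3 -c "
from h import *
delta([.4835,-.1142,.272])"
```

```text
t 4.4 p [ 0.4849 -0.1141  0.274 ] jaw 1.731 tilt [ 0.003 -0.007 -1.   ] F [-0.96  0.17  0.33] w 0.022405794636145622 q [-0.47  0.17  0.7   1.89 -0.12  1.11  2.  ]
 d [1.4 0.2 2. ] spin None
```

>>> servo_tool([
  [[0,0,12],0],
  [[0,0,22],0],
  [[0,0,22],0],
  [[0,0,22],0],
  [[0,0,22],0],
  [[0,0,22],0],
  [[0,0,15],0],
  [[0,0,0],0],
])

```text
clock: 5.4
position: [0.4854, -0.1152, 0.1339]
eef_rot: [-0.082, 0.997, -0.003, 0.002]
ft_force: [-3.1, 0.3, 10.9]
gripper_width: 0.0227
```

```bash
python3 -c "
from h import *
delta([.4848,-.1141,.121])"
```

```text
t 5.4 p [ 0.4854 -0.1152  0.1339] jaw 1.734 tilt [ 0.005 -0.005 -1.   ] F [-3.07  0.26 10.92] w 0.022655722870593867 q [-0.37  0.37  0.63  2.05 -0.29  0.8   2.16]
 d [ 0.5  1.3 12.9] spin None
```

>>> servo_tool([
  [[0.5,1,8],0],
  [[0,0,5],0],
  [[0,0,0],0],
  [[2.3,8.7,0],0.06],
  [[2.3,8.7,0],0.06],
  [[2.3,8.7,0],0.06],
  [[2.3,8.7,0],0.06],
  [[2.3,8.7,0],0.06],
  [[0,0,0],0],
])

```text
clock: 6.52
position: [0.472, -0.0712, 0.1228]
eef_rot: [0.071, 0.997, -0.002, 0.003]
ft_force: [-3.6, 0.6, 11.4]
gripper_width: 0.0223
```

```bash
python3 - <<'E'
from h import *
t=kn(-.071); delta([t[0],t[1],.121],1.734-.518)
s=readout.get_state(); P=np.array(s['position'])[:2]-PIV; print('phi',np.arctan2(-P[1],-P[0]),'r',np.hypot(*P))
o=np.zeros((480,800,3),np.uint8)
for i,(n,u,v,f) in enumerate((("side",305,250,5),("top",285,225,5))):
    p,d,K,D,E=cam(n); np.savez(n+"2",p=p,d=d,K=K,D=D,E=E)
    o[:480,400*i:400*i+400]=cv2.resize(p[v:v+96,u:u+80,::-1],(400,480),interpolation=cv2.INTER_CUBIC)
cv2.imwrite('pics/c2.png',o)
E
```

```text
t 6.53 p [ 0.472  -0.0712  0.1228] jaw 1.429 tilt [ 0.006 -0.004 -1.   ] F [-3.55  0.63 11.39] w 0.022290262471878017 q [-0.52  0.37  0.7   2.11 -0.34  0.77  1.82]
 d [ 6.2 32.3  1.6] spin 0.21296952609038255
phi 0.14865204346915104 r 0.14966732231967314
```

View pics/c2.png

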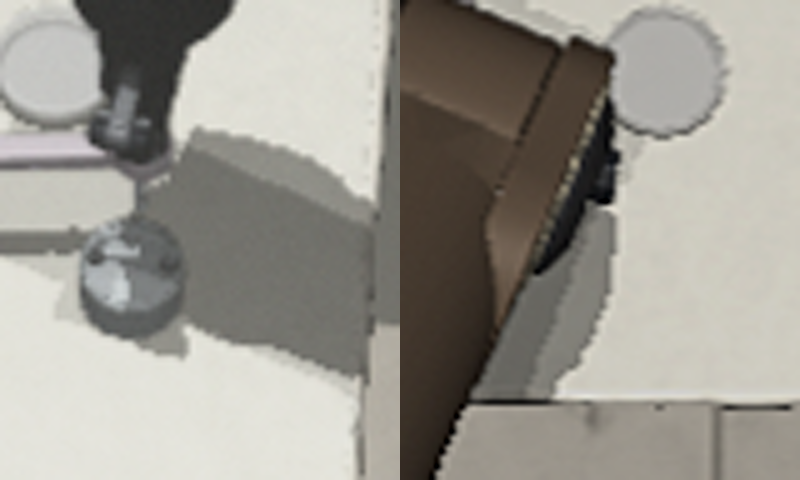

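```bash
python3 - <<'E'
from h import *
f=np.load("side2.npz"); p,d,K,D,E=[f[k] for k in "pdKDE"]
uu,vv=np.meshgrid(np.arange(260,350),np.arange(240,325)); X=pts(np.c_[uu.ravel(),vv.ravel()],d[vv,uu],K,D,E); z=X[:,2]
c=p[vv,uu].reshape(-1,3).astype(int)
th=np.arctan2(-(X[:,1]-PIV[1]),-(X[:,0]-PIV[0])); r=np.hypot(X[:,0]-PIV[0],X[:,1]-PIV[1])
a=(abs(th-.15)<.06)&(r>.07)&(r<.128)&(z>.06)&(c.min(1)>150); q=X[a]; print('arm',a.sum(),np.percentile(q[:,2],[10,50,90]).round(4)); 
l=np.polyfit(q[:,0],q[:,1],1); print(np.arctan(l[0]))
g=(z>.02)&(z<.062)&(r>.12)&(r<.17)&(th<.15)&(th>.08);print('hook?',g.sum(),X[g][:,2].min() if g.any() else 0)
w=(np.hypot(X[:,0]-.472,X[:,1]+.039)<.035); b=X[w&(z>.058)&(z<.08)&(X[:,1]>-.055)]; t=X[w&(z>.032)&(z<.04)]
print(len(b),b.mean(0),b.min(0),b.max(0),cv2.minEnclosingCircle(t[:,:2].astype(np.float32)))
i=eyes.camera_info('wrist'); 
p,d,K,D,E=cam('wrist'); np.savez('w2',p=p,d=d,K=K,D=D,E=E); print(proj([[.472,-.039,.066],[.472,-.07,.045]],K,D,E)); cv2.imwrite('pics/w2.png',p[:,:,::-1])
E
```

```text
arm 95 [0.0972 0.0996 0.1024]
0.14768069595064487
hook? 19 0.03182925260159112
31 [ 0.47265164 -0.04047864  0.06587386] [ 0.45614177 -0.04436622  0.0580443 ] [ 0.48742277 -0.03791049  0.0751133 ] ((0.4718177914619446, -0.040545254945755005), 0.02746698074042797)
[[375.07593152 268.89728993]
 [320.84252695 262.03049427]]
```

>>> servo_tool([
  [[0,0,2],0],
  [[0,0,0.5],0],
  [[1.05,3.9,0],0.027],
  [[1.05,3.9,0],0.027],
  [[1.05,3.9,0],0.027],
  [[1.05,3.9,0],0.027],
  [[0,0,0],0],
])

```text
clock: 7.55
position: [0.4706, -0.0553, 0.1219]
eef_rot: [0.124, 0.992, -0.001, 0.003]
ft_force: [-3.5, 1.4, 11.8]
gripper_width: 0.0223
```

```bash
cat >> h.py <<'E'
def rep(phi,z=.1208):
    t=kn(phi); delta([t[0],t[1],z]); s=readout.get_state(); P=np.array(s['position'])[:2]-PIV
    print('phi',np.arctan2(-P[1],-P[0]).round(4),'r',np.hypot(*P).round(4))
def weight(n='side',w=(.472,-.039)):
    p,d,K,D,E=cam(n); uu,vv=np.meshgrid(np.arange(260,350),np.arange(240,325)); X=pts(np.c_[uu.ravel(),vv.ravel()],d[vv,uu],K,D,E); z=X[:,2]
    m=np.hypot(X[:,0]-w[0],X[:,1]-w[1])<.035; t=X[m&(z>.032)&(z<.04)]; b=X[m&(z>.058)&(z<.08)&(X[:,1]>w[1]-.012)]
    print('wtop',len(t),cv2.minEnclosingCircle(t[:,:2].astype(np.float32)),'bail',len(b),b.mean(0).round(4) if len(b) else '')
    return p,d,K,D,E
E
python3 -c "
from h import *
rep(-.068); weight()"
```

```text
t 7.55 p [ 0.4706 -0.0553  0.1219] jaw 1.322 tilt [ 0.006 -0.003 -1.   ] F [-3.54  1.43 11.81] w 0.022308782049271652 q [-0.57  0.37  0.73  2.12 -0.35  0.76  1.7 ]
 d [ 4.3 15.9  1. ] spin None
phi 0.042 r 0.1496
wtop 226 ((0.4725605249404907, -0.039828769862651825), 0.026828771457076073) bail 29 [ 0.4708 -0.0409  0.0652]
```

>>> servo_tool([
  [[0,0,2],0],
  [[1.05,3.9,0.3],0.027],
  [[1.05,3.9,0],0.027],
  [[0,0,0],0],
])

```text
clock: 8.1
position: [0.4705, -0.0473, 0.1204]
eef_rot: [0.151, 0.989, -0.001, 0.003]
ft_force: [-4.4, 0.9, 11.4]
gripper_width: 0.0225
```

```bash
python3 -c "
from h import *
rep(-.068); weight()"
```

```text
t 8.1 p [ 0.4705 -0.0473  0.1204] jaw 1.268 tilt [ 0.006 -0.002 -1.   ] F [-4.4   0.86 11.4 ] w 0.022549044383783835 q [-0.6   0.37  0.74  2.12 -0.36  0.76  1.64]
 d [ 2.7  8.  -0.4] spin None
phi -0.0117 r 0.1495
wtop 218 ((0.47180983424186707, -0.03877698630094528), 0.02642851509153843) bail 27 [ 0.4723 -0.0405  0.0655]
```

>>> servo_tool([
  [[1.05,3.9,0],0.027],
  [[1.0,3.6,0],0.025],
  [[0,0,0],0],
])

```text
clock: 8.52
position: [0.4709, -0.0393, 0.1211]
eef_rot: [0.176, 0.984, -0.0, 0.003]
ft_force: [-3.1, 1.1, 12.0]
gripper_width: 0.0224
```

```bash
python3 - <<'E'
from h import *
rep(-.068); p,d,K,D,E=weight()
o=np.zeros((480,800,3),np.uint8)
o[:,:400]=cv2.resize(p[250:346,300:380,::-1],(400,480),interpolation=cv2.INTER_CUBIC)
p,d,K,D,E=cam('wrist'); u,v=proj([.472,-.039,.066],K,D,E)[0].astype(int); print(u,v)
o[:,400:]=cv2.resize(p[v-96:v+96,u-80:u+80,::-1],(400,480),interpolation=cv2.INTER_CUBIC)
cv2.imwrite('pics/c3.png',o)
E
```

```text
t 8.53 p [ 0.4709 -0.0393  0.1211] jaw 1.217 tilt [ 0.006 -0.002 -1.   ] F [-3.13  1.11 12.01] w 0.022427343176830112 q [-0.63  0.38  0.75  2.13 -0.37  0.77  1.58]
 d [0.7 0.3 0.3] spin None
phi -0.0647 r 0.1495
wtop 196 ((0.4719867706298828, -0.03957224264740944), 0.026004290208220482) bail 11 [ 0.4718 -0.0394  0.0635]
320 279
```

View pics/c3.png

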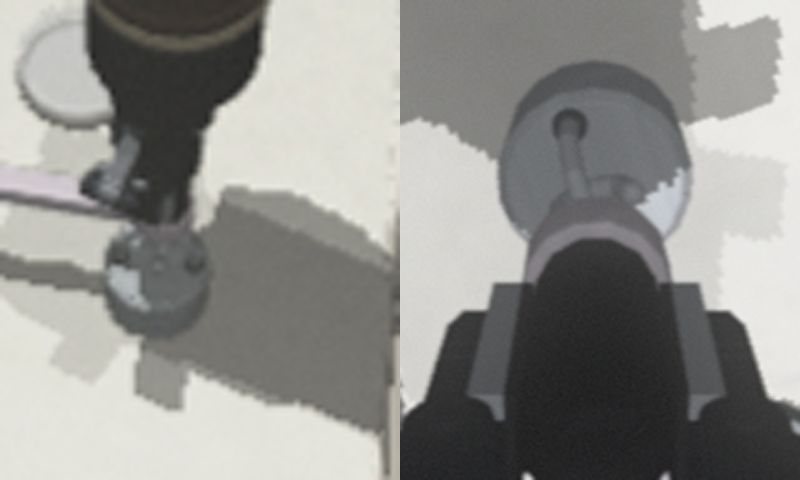

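>>> servo_tool([
  [[0,0,-4],0],
  [[0,0,-4],0],
  [[0,0,-3],0],
  [[0,0,-2],0],
  [[0,0,0],0],
])

```text
clock: 9.25
position: [0.4709, -0.0395, 0.1356]
eef_rot: [0.175, 0.985, -0.0, 0.003]
ft_force: [-2.9, 0.9, 11.1]
gripper_width: 0.0222
```

```bash
python3 -c "
from h import *
rep(-.066)"
```

```text
t 9.25 p [ 0.4709 -0.0395  0.1356] jaw 1.219 tilt [ 0.005 -0.001 -1.   ] F [-2.85  0.89 11.05] w 0.02224430089617994 q [-0.65  0.35  0.77  2.11 -0.34  0.8   1.56]
 d [ 0.7  0.2 14.8] spin None
phi -0.0633 r 0.1494
```

>>> servo_tool([
  [[0,0,-2],0],
  [[0,0,-2],0],
  [[0,0,-2],0],
  [[0,0,-2],0],
  [[0,0,0],0],
])

```text
clock: 9.88
position: [0.4708, -0.0397, 0.1435]
eef_rot: [0.174, 0.985, -0.001, 0.003]
ft_force: [0.5, 0.2, 1.7]
gripper_width: 0.0225
```

```bash
python3 -c "
from h import *
rep(-.066)"
```

```text
t 9.88 p [ 0.4708 -0.0397  0.1435] jaw 1.22 tilt [ 0.005 -0.002 -1.   ] F [0.55 0.21 1.71] w 0.022549426192188294 q [-0.66  0.34  0.78  2.11 -0.32  0.81  1.54]
 d [ 0.8  0.4 22.7] spin None
phi -0.0623 r 0.1495
```

>>> servo_tool([
  [[0,0,-2],0],
  [[0,0,-3],0],
  [[0,0,-3],0],
  [[0,0,-3],0],
  [[0,0,-3],0],
  [[0,0,-3],0],
  [[0,0,-2],0],
  [[0,0,-1],0],
  [[0,0,0],0],
])

```text
clock: 11.0
position: [0.4708, -0.0397, 0.1648]
eef_rot: [0.174, 0.985, -0.001, 0.003]
ft_force: [0.3, -0.5, 0.7]
gripper_width: 0.0224
```

```bash
cat >> h.py <<'E'
def avg(N=14,save=None):
    F=[];Z=[]
    for i in range(N):
        s=readout.get_state(); F.append(s['ft_force']); Z.append(s['position'][2]); im=eyes.read_camera('side')
    print('F',np.mean(F,0).round(3),'sd',np.std(F,0).round(2),'z',np.mean(Z).round(4),'t',s['clock'])
    if save: cv2.imwrite(save,cv2.resize(im[0][230:350,290:390,::-1],None,fx=5,fy=5,interpolation=cv2.INTER_CUBIC))
E
python3 -c "
from h import *
avg(save='pics/c4.png'); rep(-.066)"
```

```text
F [0.488 0.191 0.224] sd [0.34 0.48 0.55] z 0.1647 t 11.65
t 11.7 p [ 0.4708 -0.0397  0.1647] jaw 1.22 tilt [ 0.005 -0.003 -1.   ] F [ 1.01 -0.81  0.12] w 0.02243893163530835 q [-0.69  0.3   0.81  2.09 -0.28  0.86  1.51]
 d [ 0.9  0.4 43.9] spin None
phi -0.0622 r 0.1495
```

View pics/c4.png

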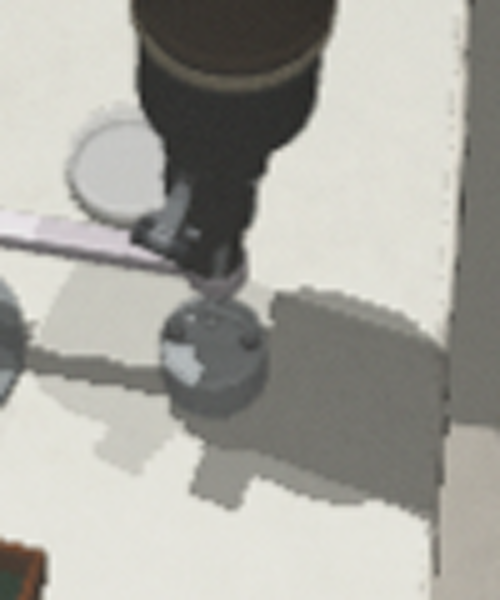

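>>> servo_tool([
  [[0,0,-2],0],
  [[0,0,-2],0],
  [[0,0,0],0],
])

```text
clock: 12.08
position: [0.4708, -0.0397, 0.169]
eef_rot: [0.174, 0.985, -0.001, 0.003]
ft_force: [0.9, -0.3, 0.0]
gripper_width: 0.0225
```

```bash
python3 -c "
from h import *
avg(70)"
```

```text
F [ 0.51  -0.133  0.076] sd [0.49 0.52 0.49] z 0.1689 t 15.525
```

>>> servo_tool([
  [[0,0,-1.5],0],
  [[0,0,0],0],
  [[0,0,0],0],
  [[0,0,0],0],
])

```text
clock: 16.08
position: [0.4708, -0.0397, 0.1705]
eef_rot: [0.174, 0.985, -0.001, 0.003]
ft_force: [0.3, -0.0, -0.3]
gripper_width: 0.0223
```

```bash
python3 -c "
from h import *
avg(30)"
```

```text
F [ 0.671 -0.129  0.158] sd [0.47 0.36 0.54] z 0.1705 t 17.525
```

>>> servo_tool([
  [[0,0,0],0],
  [[0,0,0],0],
  [[0,0,0],0],
  [[0,0,0],0],
], fingers=0.1, force=20)

```text
clock: 18.08
position: [0.4706, -0.0394, 0.1705]
eef_rot: [0.174, 0.985, -0.001, 0.003]
ft_force: [0.3, 0.2, 0.1]
gripper_width: 0.0386
```

```bash
cat >> h.py <<'E'
def armz(phi):
    p,d,K,D,E=cam('side'); uu,vv=np.meshgrid(np.arange(240,360),np.arange(215,325)); X=pts(np.c_[uu.ravel(),vv.ravel()],d[vv,uu],K,D,E); z=X[:,2]; c=p[vv,uu].reshape(-1,3).astype(int)
    th=np.arctan2(-(X[:,1]-PIV[1]),-(X[:,0]-PIV[0])); r=np.hypot(X[:,0]-PIV[0],X[:,1]-PIV[1])
    a=(abs(th-phi)<.06)&(r>.07)&(r<.12)&(z>.06)&(c.min(1)>130); q=X[a]; print('arm',a.sum(),np.percentile(q[:,2],[10,50,90]).round(4),'mean',q[:,2].mean().round(4),'phi',np.arctan(np.polyfit(q[:,0],q[:,1],1)[0]).round(4)); return p
E
python3 -c "
from h import *
rep(-.066)
for i in range(3): armz(-.066)
"
```

```text
t 18.07 p [ 0.4706 -0.0394  0.1705] jaw 1.22 tilt [ 0.005 -0.002 -1.   ] F [0.33 0.2  0.11] w 0.03857044662566951 q [-0.69  0.29  0.81  2.08 -0.27  0.87  1.5 ]
 d [ 0.6  0.2 49.7] spin None
phi -0.0642 r 0.1497
arm 80 [0.1457 0.1493 0.1528] mean 0.1491 phi -0.0904
arm 75 [0.1462 0.1489 0.1522] mean 0.1491 phi -0.1177
arm 78 [0.1465 0.1488 0.1517] mean 0.1489 phi -0.1268
```

>>> servo_tool([
  [[0,0,0],0],
  [[0,0,0],0],
  [[0,0,0],0],
  [[0,0,0],0],
], fingers=-1)

```text
clock: 18.73
position: [0.4706, -0.0394, 0.1705]
eef_rot: [0.174, 0.985, -0.001, 0.003]
ft_force: [0.4, 0.3, -0.7]
gripper_width: 0.0854
```

```bash
python3 -c "
from h import *
rep(-.066)
for i in range(3): armz(-.066)
p,d,K,D,E=cam('wrist'); cv2.imwrite('pics/w5.png',p[:,:,::-1])
"
```

```text
t 18.73 p [ 0.4706 -0.0394  0.1705] jaw 1.22 tilt [ 0.005 -0.002 -1.   ] F [ 0.37  0.31 -0.68] w 0.08539047183754413 q [-0.69  0.29  0.81  2.08 -0.27  0.87  1.5 ]
 d [ 0.7  0.2 49.7] spin None
phi -0.064 r 0.1497
arm 68 [0.1455 0.149  0.1513] mean 0.1486 phi -0.0707
arm 65 [0.1453 0.149  0.1519] mean 0.1488 phi -0.0431
arm 72 [0.146  0.1492 0.1524] mean 0.1489 phi -0.0945
```

View pics/w5.png

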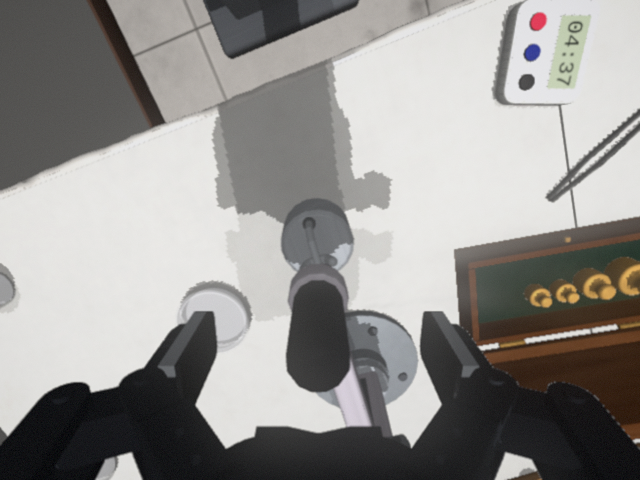

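>>> servo_tool([
  [[0,0,-12],0],
  [[0,0,-25],0],
  [[0,0,-30],0],
  [[0,0,-40],0],
  [[0,0,-40],0],
  [[0,0,-30],0],
  [[0,0,-10],0],
  [[0,0,0],0],
  [[0,0,0],0],
  [[0,0,0],0],
  [[0,0,0],0],
])

```text
clock: 20.3
position: [0.4678, -0.041, 0.3647]
eef_rot: [0.177, 0.984, -0.001, 0.001]
ft_force: [-1.1, -0.2, -0.6]
gripper_width: 0.0854
```

```bash
python3 -c "
from h import *
rep(-.066)
for i in range(4): p=armz(-.066)
cv2.imwrite('pics/s6.png',cv2.resize(p[180:340,220:400,::-1],None,fx=3.5,fy=3.5,interpolation=cv2.INTER_CUBIC))
"
```

```text
t 20.3 p [ 0.4678 -0.041   0.3647] jaw 1.216 tilt [ 0.002 -0.003 -1.   ] F [-1.14 -0.21 -0.56] w 0.08538340950560942 q [-0.86  0.02  0.88  1.81 -0.01  1.31  1.24]
 d [ -0.9   3.2 243.9] spin None
phi -0.0525 r 0.1524
arm 106 [0.1458 0.1488 0.1518] mean 0.1487 phi -0.0463
arm 104 [0.1458 0.1492 0.1516] mean 0.149 phi -0.0561
arm 102 [0.1456 0.149  0.1519] mean 0.1487 phi -0.0822
arm 101 [0.1455 0.1485 0.152 ] mean 0.1486 phi -0.0369
```

View pics/s6.png

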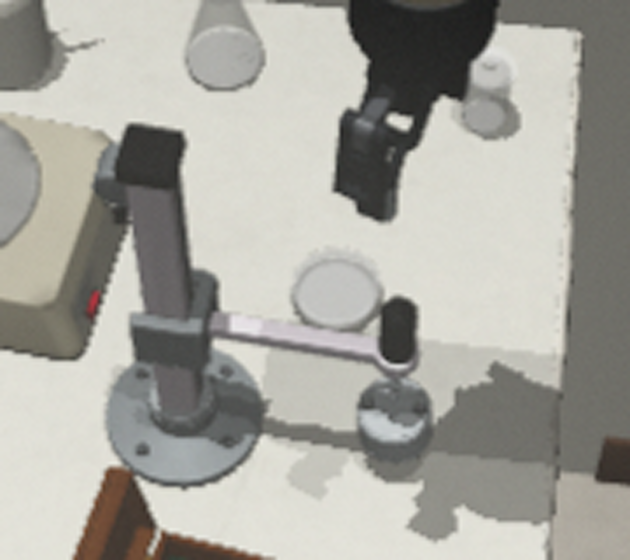

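The picture shows the weight hanging level in the hook at (395,415). The knob at (398,330) is free, the gripper is well clear, and the arm height has held at 0.149 m over the last 2 s. I'm handing in.

```bash
python3 -c "
from workcell import order; print(order.hand_in())"
```

```text
the job is handed in; nothing more can be done
None
```

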